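Charge a grinding jar from the drop cup

ROBOT

A 6-joint arm with a two-finger parallel gripper is mounted at the origin on the work surface. World frame = base frame: x ahead of the robot, y to its left, z up, the work surface at z = 0. Lengths are in m, angles in rad, forces in N, time in s.
With the tool pointing down it reaches from about 0.25 to 0.775 m from the base axis. Payload 4 kg.
Tool frame: the origin (TCP) lies between the finger pads; the fingertips stand 14 mm ahead of it and the grasp point (between the pads) lies 5 mm behind it; z points along the fingers, y is the direction in which the jaws open and shut (so a half turn about z gives the same grasp; the last joint's range is limited). The gripper opens to 94 mm and grips with 3 to 60 N. Pads are 16 mm wide; open, the fingers measure 119 mm over their backs; the gripper's body (75 mm by 177 mm) begins 78 mm behind the grasp point.
Start: joints at [-1.331, 0.087, 1.371, -0, 1.684, -0.103], TCP at [0.185, -0.518, 0.185] pointing down, gripper open.
Joint ranges: [-3.1, 3.1], [-0.76, 2.03], [0.27, 2.55], [-1.08, 4.22], [0.17, 2.65], [-2.57, 2.57]. Speed limits (rad/s): [2.79, 2.79, 3.14, 3.14, 3.14, 3.14].

INTERFACE

Orientations are given as a rotation vector (axis times angle).
In Python, from cell import r gives the robot as it stands. The module is installed in compiled form; this text tells all that it offers.
- The arm moves only by the shell command python3 -m jog 'ROWS' [FORCE]. ROWS is JSON, a list of rows, each a list of 5 numbers: the shift along the tool's x, y, z scaled (see below), then the turn about the tool's z scaled (see below), then the opening, from 0 (shut) to 1 (fully open). In form: [[x, y, z, roll, jaw], ...]. A call has 1 to 8 rows; each row shifts and turns the commanded pose from where the row before left it, along the tool's axes as they then stand; what a row does not reach is not made up. The controller multiplies each number of a shift by 150 mm and each number of a turn by pi/2 rad. A row lasts 1/8 s, in which the tool goes at most 62.5 mm and 10.7 degrees, less where a joint would pass 70% of its speed; a pose out of reach is approached as far as the arm can. A call with a number of a shift or a turn outside -1 to 1 is refused whole. A call with a gripper value outside its range is refused whole. The fingers move at their own pace and stop on an object; FORCE is the grip in N (left out, the last holds). Time passes only in rows, so rows that do not move let the fingers close. It gives the time, the measured TCP pose, the force and the opening at its end, in the units of the state.
- r.get_obs(): the state, without advancing time (a new reading comes with each control period).
- r.read_camera(name): name is "side" or "top"; returns (picture, depth): 420x560x3 uint8, red, green, blue; 420x560 float32, m along the optical axis (not along the pixel's ray), 0 where there is no reading.
- r.get_calibration(name): a dict with "fovy" (degrees; the focal length in pixels is half the picture's height over the tangent of half this angle, whatever the lens; pixels are square), "cx", "cy" (the principal point, pixels), "rvec" (rotation vector, rad) and "tvec" (3), from world to camera coordinates, as OpenCV has them. Camera axes: x right, y down, z forward; pixel columns grow to the right and rows downward; lengths in m; the calibration is good to about 2 mm. A picture is of the moment at which its call begins. get_calibration takes no time and is no camera call.
- r.job_done(): hands the job in, once; it reports no verdict.
The state is a dict: "time": time; "qpos": joint angles; "dq": joint speeds; "joint_torque": joint torques, N m; "ee_pos": TCP position; "ee_rot": TCP orientation; "contact_force": force on the tool from outside, world axes, zero at the start; "moment": the same for the moment, N m; "opening": finger opening in m.
Only numpy, scipy, OpenCV 4.12 (cv2) and the standard library are available. Lean on these libraries where they do the work, as an engineer would, in place of code of your own. Each camera call takes 0.05 s, during which the arm holds its last target.

TASK

Charge the open grinding jar: advance the turntable with its ratchet lever, one full stroke to the stop for each place and letting the lever come right back every time, until the open jar stands at the drop place beside the column. Swing the loaded drop cup in over it until the arm meets its stop, then feel for the cup's release tab and press it down so that the bottom swings open and all five balls fall into the jar. Move the jars only by the lever, never by pushing a jar or the turntable, do not force the mechanism, and leave the other things on the bench where they are.

Things in the scene. Friction and masses are not known exactly. Their poses are not given: they have to be found in the camera images.
- station: Jar charging station, fixed on the bench; its place and yaw vary. Origin: on the turntable's axis at bench height. In its axes (z up; at yaw 0 x points away from the robot, y to its left): turntable axis at (0, 0), drop place at (0, 100 mm), the 22 mm steel column at (0, 230 mm), 234 mm tall. The lever is at its front right.
- turntable: Aluminium disc, 270 mm in diameter, top 50 mm above the bench; origin on its axis 36 mm above the bench. Eight jar places 45 degrees apart on a 100 mm radius, each with three 8 mm high pins. It starts with a place exactly at the drop place and turns counter-clockwise from above, one place per full lever stroke. Friction (0.35 N m) holds it between strokes.
- drop_place (a point): Centre of the drop place, fixed on the station at the turntable's top surface, 50 mm above the bench and 100 mm from the turntable's axis towards the column. A jar is charged when it stands here.
- lever: Ratchet lever. Origin on the turntable's axis, 22 mm up, z up; its x axis runs along the lever to the knob, at rest 138 degrees clockwise (from above) of the station's x. Pushed counter-clockwise to a firm stop 0.865 rad from rest it moves the table exactly one place (pawl bites after 4 degrees). A spring returns it; only when right back (below 0.04 rad) has the pawl dropped behind the next catch.
- lever_knob (a point): Top centre of the lever's upright black knob: a cylinder 28 mm in diameter, 32 mm tall, on a 12 mm post, 185 mm from the turntable's axis, top 128 mm above the bench. Push it from behind with 3 to 5 N in the working direction (counter-clockwise); it pushes back with 1 to 2 N while returning.
- lever_rest (a point): Where the knob's top centre stands when the lever is fully back at rest; fixed on the station.
- swing_arm: Arm that carries the drop cup about the column. Origin on the column's axis, 195 mm up, z up. Along its own -y: a bar 14 mm wide, 14 mm high (underside at the origin's height) from 20 to 88 mm, then a 32 mm wide clamp to 103 mm. Starts 0.75 rad clockwise of home (cup nearer the robot); swings to a firm stop, axes parallel to the station's, cup over the drop place. Friction 0.12 N m.
- cup_axis (a point): Point of the arm on the drop cup's axis, 130 mm from the column's axis, 202 mm up. The cup is an upright steel tube fixed to the arm, 45 mm outside, 40 mm inside, 50 mm tall, open on top, bottom 175 mm and rim 225 mm above the bench; its bottom is a hinged flap held by a spring bolt, and hangs 56 mm down when open.
- tab_plumb (a point): Point of the arm 202 mm up, plumb under the RELEASE TAB: a flat level plate, 24 x 24 mm, on a stem beside the cup, away from the column, centre 33.5 mm from the cup's axis. The stem is clamped at a height that varies and is not tracked: the tab's top is 231 to 267 mm above the bench, so feel for it. It resists with 3 N, 6 N at a firm stop 10 mm down; the bottom springs open after 7 to 8 mm, for good.
- open_jar: The only jar without a lid: steel, 58 mm outside, 52 mm inside, 60 mm tall, floor 6 mm thick, 0.25 to 0.5 kg, loose on the turntable one, two or three places before the drop place (clockwise of it). Origin: centre of its underside; z up.
- lidded_jar1: Lidded steel jar, already charged: 58 mm in diameter (lid 62 mm), 74 mm tall over the lid's knob, loose on the turntable. Origin: centre of its underside.
- lidded_jar2: Another lidded jar, same shape, on the turntable.
- lidded_jar3: Another lidded jar, same shape; it stands at the drop place at the start.
- ball1_center (a point): Centre of a 14 mm steel grinding ball, 11 g; the five lie in the drop cup at the start.
- ball2_center (a point): Centre of another of the five balls.
- ball3_center (a point): Centre of another of the five balls.
- ball4_center (a point): Centre of another of the five balls.
- ball5_center (a point): Centre of another of the five balls.
- wash_bottle: Bystander: white squeeze bottle with a bent spout, 72 mm in diameter, 260 mm tall, at the right.
- brush: Bystander: brush lying at the left, 170 mm.
- spatula: Bystander: spatula lying at the left, 180 mm.
- mortar: Bystander: white ceramic bowl, 90 mm in diameter, 55 mm tall, at the right.
- jar_lid: Bystander: loose steel jar lid, 62 mm in diameter, 22 mm tall, at the front right.
There are look-alikes about, which are no part of the job. What is shaped like the open_jar but orange, purple or yellow is not meant.

How it is judged:
On the way:
1. the open jar stands at the drop place, the lever is back at rest and the drop cup, still holding all five balls, is swung in over the jar (horizontal distance between open_jar and drop_place below 0.01 m and horizontal distance between cup_axis and drop_place below 0.008 m and horizontal distance between lever_knob and lever_rest below 0.015 m and height (world z) of each of ball1_center, ball2_center, ball3_center, ball4_center, ball5_center above 0.16 m), for 0.2 s.
At the end, for the whole second after the job is handed in: All five balls lie inside the open jar (within 26 mm of its axis, 0 to 50 mm above its underside); the jar stands upright (0.08 rad) within 10 mm of the drop place; the cup axis is still within 8 mm of the drop place; the lever knob is back within 15 mm of its rest (horizontal distance between each of ball1_center, ball2_center, ball3_center, ball4_center, ball5_center and open_jar below 0.026 m and z of ball1_center in the frame of open_jar between 0 and 0.05 m and z of ball2_center in the frame of open_jar between 0 and 0.05 m and z of ball3_center in the frame of open_jar between 0 and 0.05 m and z of ball4_center in the frame of open_jar between 0 and 0.05 m and z of ball5_center in the frame of open_jar between 0 and 0.05 m and horizontal distance between open_jar and drop_place below 0.01 m and horizontal distance between cup_axis and drop_place below 0.008 m and horizontal distance between lever_knob and lever_rest below 0.015 m and angle between open_jar's own z axis and vertical below 0.08 rad); the robot touches nothing.
It fails at once if the robot pushes a jar or the turntable itself (more than 2 N) instead of working the lever (contact force between any of the fingers, the arm and open_jar above 2 N or contact force between any of the fingers, the arm and lidded_jar1 above 2 N or contact force between any of the fingers, the arm and lidded_jar2 above 2 N or contact force between any of the fingers, the arm and lidded_jar3 above 2 N or contact force between any of the fingers, the arm and turntable above 2 N).
It fails at once if the lever, the swing arm or anything it carries is forced (pushed or struck with more than 60 N) (contact force between any of the fingers, the arm and swing_arm above 60 N or contact force between any of the fingers, the arm and lever above 60 N).
It fails at once if a bystander on the bench is moved by more than 30 mm (distance of any of wash_bottle, brush, spatula, mortar, jar_lid from where it was at the start of the episode above 0.03 m).
It also fails if it takes over 64 s, if anything falls off the work surface, if the arm or the gripper's body presses on something with over 40 N, if the wrist force passes 120 N, or if a joint passes its speed limit or range.

## Working session

There is one attempt and no reset: what is moved stays moved. The work goes in short steps, Python scripts to look and compute and a shell command to move; the robot and the scene stay as the last step left them, time stands still between calls to the robot, and variables do not carry over. Pictures are saved under pics/ and viewed, and the job is handed in when it is done.

```bash
mkdir -p pics; cat > h.py <<'E'
import numpy as np, cv2
from cell import r
def cal(n):
    c=r.get_calibration(n); f=210/np.tan(np.radians(c['fovy'])/2)
    R=cv2.Rodrigues(np.array(c['rvec'],float))[0]; t=np.array(c['tvec'],float).ravel()
    return f,c['cx'],c['cy'],R,t
def cloud(n,d):
    f,cx,cy,R,t=cal(n); v,u=np.indices(d.shape)
    P=np.stack([(u-cx)/f*d,(v-cy)/f*d,d],-1)
    return (P-t)@R   # R^T(P-t)
def proj(n,p):
    f,cx,cy,R,t=cal(n); q=np.atleast_2d(p)@R.T+t
    return np.c_[f*q[:,0]/q[:,2]+cx, f*q[:,1]/q[:,2]+cy]
E
python3 - <<'E'
from h import *
for n in('side','top'):
    im,d=r.read_camera(n); cv2.imwrite(f'pics/{n}0.png',cv2.cvtColor(im,cv2.COLOR_RGB2BGR)); np.savez(f'{n}0.npz',im=im,d=d)
    f,cx,cy,R,t=cal(n); print(n,f,cx,cy,-R.T@t,R[2],(d==0).mean())
o=r.get_obs(); print({k:np.round(v,3) for k,v in o.items()})
E
```

```text
side 505.86619971760666 275.4182310899898 205.63183122113938 [-0.21991822 -0.8457402   1.35989893] [ 0.4710365   0.50210306 -0.72527039] 0.004136904761904762
top 385.7741362044839 276.4052981925212 217.17493397749288 [0.49835901 0.01228533 1.22874791] [ 0.04956521  0.01381618 -0.99867532] 0.004022108843537415
{'time': np.float64(0.1), 'qpos': array([-1.331,  0.088,  1.372, -0.   ,  1.684, -0.103]), 'dq': array([-0.001, -0.002, -0.002,  0.001, -0.001,  0.002]), 'joint_torque': array([ 1.0000e-03, -3.4125e+01, -3.0330e+01,  7.2000e-02,  3.0000e-02,
       -0.0000e+00]), 'ee_pos': array([ 0.185, -0.517,  0.184]), 'ee_rot': array([-3.094, -0.535,  0.   ]), 'contact_force': array([ 0.882, -0.559, -0.394]), 'moment': array([-0.004, -0.006,  0.049]), 'opening': np.float64(0.094)}
```

View pics/side0.png

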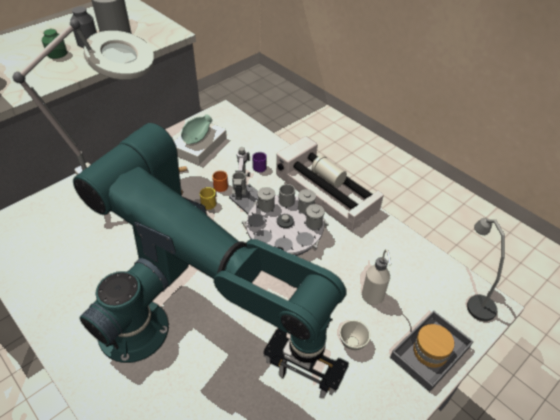

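View pics/top0.png

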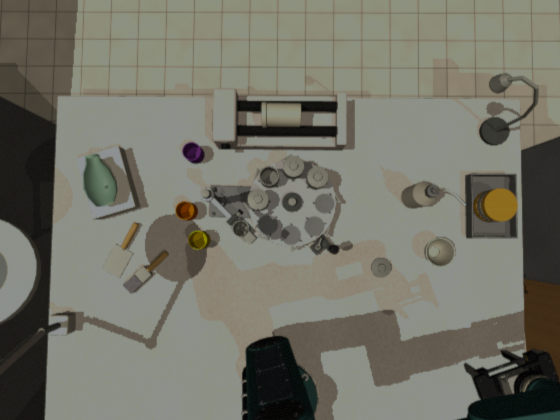

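```bash
python3 - <<'E'
from h import *
z=np.load('top0.npz'); im,d=z['im'],z['d']
c=im[140:270,180:360]; cv2.imwrite('pics/top0z.png',cv2.cvtColor(cv2.resize(c,None,fx=4.4,fy=4.4,interpolation=cv2.INTER_CUBIC),cv2.COLOR_RGB2BGR))
P=cloud('top',d); 
h=P[140:270,180:360,2]; g=np.clip(h/0.28*255,0,255).astype(np.uint8)
cv2.imwrite('pics/top0h.png',cv2.resize(cv2.applyColorMap(g,cv2.COLORMAP_JET),None,fx=4.4,fy=4.4,interpolation=cv2.INTER_NEAREST))
for u,v in [(292,201),(258,199),(269,176),(292,167),(318,176),(334,249),(207,192),(239,229),(241,221),(381,267),(440,250)]: print(u,v,P[v,u].round(4))
z=np.load('side0.npz'); im=z['im']
c=im[130:270,190:350]; cv2.imwrite('pics/side0z.png',cv2.cvtColor(cv2.resize(c,None,fx=4.2,fy=4.2,interpolation=cv2.INTER_CUBIC),cv2.COLOR_RGB2BGR))
E
```

```text
292 201 [ 0.6043 -0.0178  0.0795]
258 199 [0.6052 0.0814 0.121 ]
269 176 [0.6823 0.0527 0.0575]
292 167 [ 0.6984 -0.0156  0.1251]
318 176 [ 0.6736 -0.0909  0.1219]
334 249 [ 0.4644 -0.1376  0.1248]
207 192 [0.6108 0.2067 0.236 ]
239 229 [0.5169 0.1279 0.1829]
241 221 [0.5374 0.1191 0.2178]
381 267 [ 0.4073 -0.2979  0.0199]
440 250 [ 0.4621 -0.4838  0.0121]
```

View pics/top0z.png

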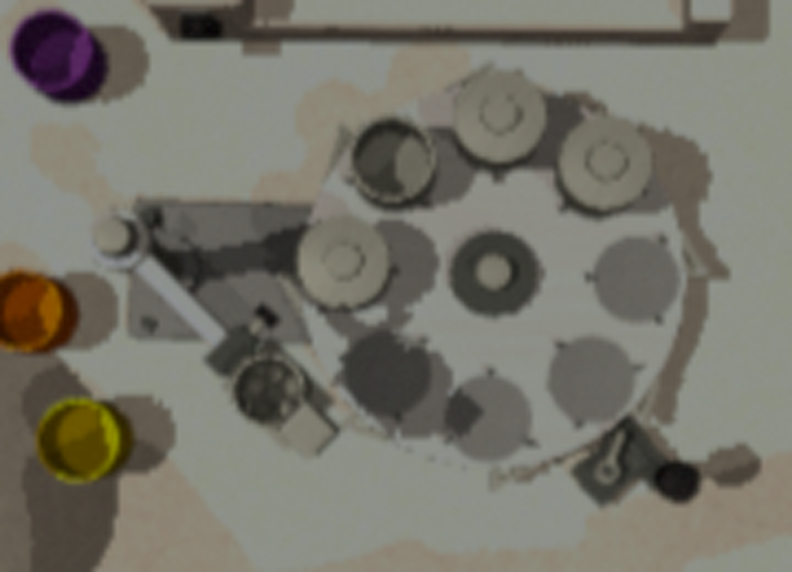

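View pics/top0h.png

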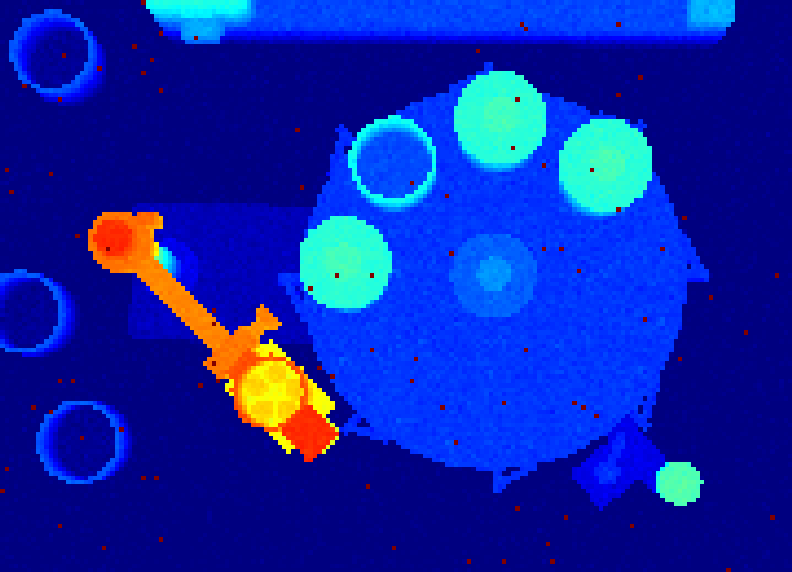

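View pics/side0z.png

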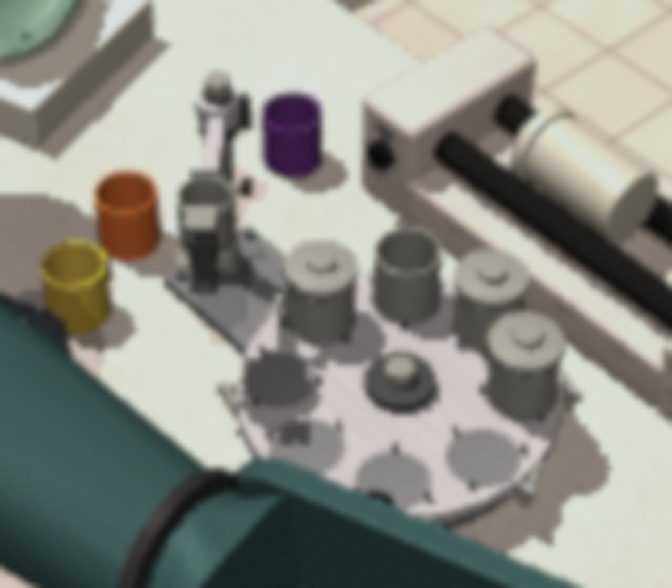

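```bash
python3 - <<'E'
from h import *
z=np.load('top0.npz'); d=z['d']; P=cloud('top',d); ok=d>0
def box(a,lo,hi,s=15):
    m=ok&(abs(P[...,2]-(lo+hi)/2)<(hi-lo)/2)
    v,u=np.indices(d.shape); m&=(abs(u-a[0])<s)&(abs(v-a[1])<s)
    Q=P[m]; 
    (c,rad)=cv2.minEnclosingCircle((Q[:,:2]*1000).astype(np.float32))
    print(a,len(Q),'mean',Q.mean(0).round(4),'medz',np.median(Q[:,2]).round(4),'mec',np.round(c,1),round(rad,1), 'mid',((Q.min(0)+Q.max(0))/2).round(4)); return Q
box((292,201),.066,.09,14)
box((258,199),.105,.14)
box((269,176),.1,.125,13)
box((292,167),.105,.14)
box((318,176),.105,.14)
box((334,249),.11,.14,9)
box((206,193),.225,.25,9)
T=box((250,237),.225,.285,10); 
box((241,229),.215,.232,11)
cv=cv2.minAreaRect((T[:,:2]*1000).astype(np.float32)); print(cv)
# turntable disc
m=ok&(abs(P[...,2]-.05)<.006); v,u=np.indices(d.shape); m&=(abs(u-292)<50)&(abs(v-201)<50)
Q=P[m]; print('table z',np.median(Q[:,2]));
print(sorted(T[:,2].round(4)))
E
```

```text
(292, 201) 54 mean [ 0.6028 -0.0172  0.0746] medz 0.0751 mec [607.1 -21.1] 23.6 mid [ 0.6071 -0.0181  0.0729]
(258, 199) 359 mean [0.6058 0.0816 0.1174] medz 0.117 mec [614.5  73. ] 43.5 mid [0.6123 0.0778 0.1167]
(269, 176) 75 mean [0.6762 0.0533 0.1085] medz 0.1088 mec [675.2  52.4] 28.9 mid [0.6757 0.0524 0.1075]
(292, 167) 359 mean [ 0.7016 -0.0182  0.1174] medz 0.1169 mec [695.3  -8.2] 42.7 mid [ 0.7005 -0.0116  0.1171]
(318, 176) 353 mean [ 0.6717 -0.0888  0.1176] medz 0.1171 mec [672.2 -89.1] 30.8 mid [ 0.6717 -0.0886  0.118 ]
(334, 249) 80 mean [ 0.4634 -0.137   0.1266] medz 0.127 mec [ 463.5 -138. ] 13.9 mid [ 0.463  -0.1381  0.1228]
(206, 193) 58 mean [0.6072 0.2118 0.2332] medz 0.2337 mec [607.2 211.9] 11.0 mid [0.6073 0.2122 0.2315]
(250, 237) 96 mean [0.494  0.0945 0.2337] medz 0.2339 mec [495.1  95.2] 17.4 mid [0.4932 0.0951 0.2318]
(241, 229) 75 mean [0.5214 0.123  0.2237] medz 0.224 mec [516.3 118.6] 29.2 mid [0.5176 0.1193 0.2244]
((494.6742858886719, 96.06809997558594), (28.11501693725586, 23.571813583374023), 45.71880340576172)
table z 0.04985212753227929
[np.float
[... 1200 characters left out ...]
2346), np.float64(0.2347), np.float64(0.2348), np.float64(0.2348), np.float64(0.235), np.float64(0.235), np.float64(0.235), np.float64(0.235), np.float64(0.2351), np.float64(0.2351), np.float64(0.2351), np.float64(0.2353), np.float64(0.2354), np.float64(0.2354), np.float64(0.2355), np.float64(0.2355), np.float64(0.2356), np.float64(0.2357), np.float64(0.2357), np.float64(0.2358), np.float64(0.2359), np.float64(0.2359), np.float64(0.2359), np.float64(0.2359), np.float64(0.236), np.float64(0.2362), np.float64(0.2362), np.float64(0.2362), np.float64(0.2363), np.float64(0.2368), np.float64(0.2369), np.float64(0.2371), np.float64(0.2372), np.float64(0.238), np.float64(0.2381), np.float64(0.2382)]
```

```bash
cat >> h.py <<'E'
def st():
    o=r.get_obs(); R=cv2.Rodrigues(np.array(o['ee_rot'],float))[0]; return o,R
def to(p):
    o,R=st(); s=R.T@(np.array(p)-o['ee_pos'])/0.15
    print('t',round(float(o['time']),2),'pos',np.round(o['ee_pos'],4),'xdir',np.round(np.degrees(np.arctan2(R[1,0],R[0,0])),1),'F',np.round(o['contact_force'],2),'units',s.round(3))
    return s
E
python3 -m jog '[[0,0,0,0.099,0],[0,0,0,0.099,0],[0,0,0,0.099,0],[0,0,0,0.099,0],[0,0,0,0.1,0]]'
python3 -c "
from h import *
to([.427,-.12,.184]); to([.427,-.12,.114])"
```

```text
time: 0.72
ee_pos: [0.1848, -0.5176, 0.1841]
ee_rot: [-3.064, 0.688, 0.001]
contact_force: [0.1, -0.1, -0.0]
opening: 0.0475
t 0.72 pos [ 0.1848 -0.5176  0.1841] xdir -25.3 F [ 0.13 -0.14 -0.05] units [ 0.327 -3.087  0.004]
t 0.72 pos [ 0.1848 -0.5176  0.1841] xdir -25.3 F [ 0.13 -0.14 -0.05] units [ 0.328 -3.086  0.47 ]
```

```bash

python3 -m jog '[[0.04,-0.386,0,0,0],[0.04,-0.386,0,0,0],[0.04,-0.386,0,0,0],[0.04,-0.386,0,0,0],[0.04,-0.386,0,0,0],[0.04,-0.386,0,0,0],[0.04,-0.386,0,0,0],[0.04,-0.386,0,0,0]]'
python3 -c "
from h import *
to([.427,-.12,.114])"
```

```text
time: 1.72
ee_pos: [0.4245, -0.1166, 0.1845]
ee_rot: [3.067, -0.68, -0.0]
contact_force: [0.9, -0.2, -0.3]
opening: 0.0005
t 1.73 pos [ 0.4245 -0.1166  0.1845] xdir -25.0 F [ 0.94 -0.17 -0.28] units [0.024 0.013 0.47 ]
```

```bash

python3 -m jog '[[0,0,0.235,0,0],[0,0,0.235,0,0],[0,0,0,0,0]]'
python3 - <<'E'
from h import *
to([.4434,-.1277,.112])
for n in('side','top'):
    im,d=r.read_camera(n); np.savez(f'{n}1.npz',im=im,d=d)
    c=im[150:290,230:390] if n=='side' else im[190:290,260:400]
    cv2.imwrite(f'pics/{n}1.png',cv2.cvtColor(cv2.resize(c,None,fx=4,fy=4,interpolation=cv2.INTER_CUBIC),cv2.COLOR_RGB2BGR))
E
```

```text
time: 2.1
ee_pos: [0.4216, -0.1171, 0.1109]
ee_rot: [-3.066, 0.679, 0.012]
contact_force: [-0.5, -0.8, 0.1]
opening: 0.0002
t 2.1 pos [ 0.4216 -0.1171  0.1109] xdir -25.0 F [-0.45 -0.75  0.09] units [ 0.161  0.002 -0.008]
```

View pics/top1.png

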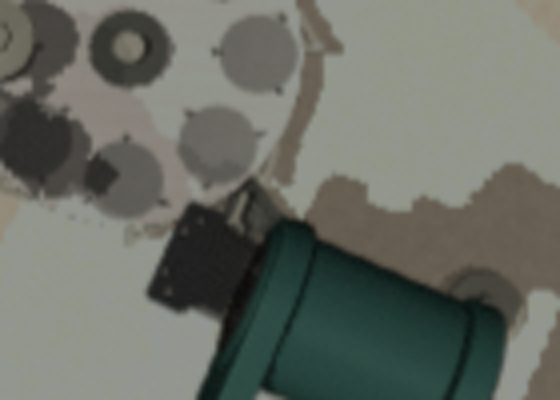

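View pics/side1.png

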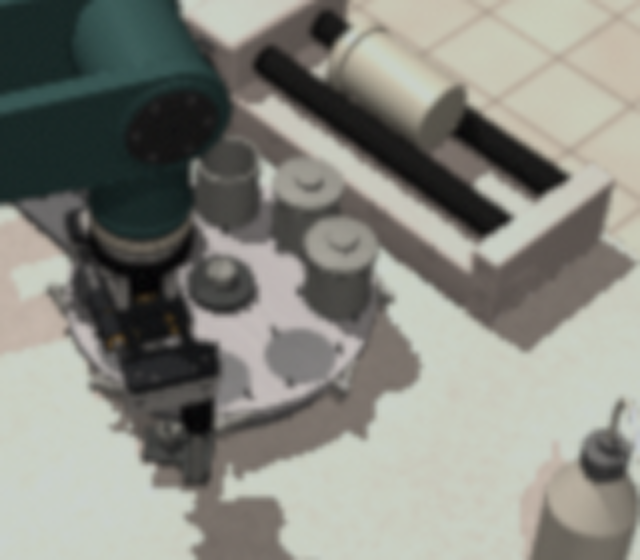

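```bash

python3 -m jog '[[0.05,0,0,0,0],[0.05,0,0,0,0],[0.03,0,0,0,0],[0.02,0,0,0,0],[0.02,0,0,0,0],[0,0,0,0,0]]'
python3 - <<'E'
from h import *
A=np.array([.603,-.018]); a0=np.arctan2(-.119,-.1396)
o,R=st(); p=o['ee_pos']
for k in (0,10,20,30,40,45,49.5):
    a=a0+np.radians(k); off=A+.185*np.array([np.cos(a),np.sin(a)])-A-.185*np.array([np.cos(a0),np.sin(a0)])
    print(k,end=' '); to(np.r_[p[:2]+off,.112])
E
```

```text
time: 2.95
ee_pos: [0.4473, -0.1293, 0.1142]
ee_rot: [3.067, -0.68, -0.0]
contact_force: [-0.8, -0.1, -0.9]
opening: 0.0004
0 t 2.95 pos [ 0.4473 -0.1293  0.1142] xdir -25.0 F [-0.82 -0.12 -0.86] units [ 0.    -0.     0.015]
10 t 2.95 pos [ 0.4473 -0.1293  0.1142] xdir -25.0 F [-0.82 -0.12 -0.86] units [0.203 0.072 0.014]
20 t 2.95 pos [ 0.4473 -0.1293  0.1142] xdir -25.0 F [-0.82 -0.12 -0.86] units [0.415 0.108 0.014]
30 t 2.95 pos [ 0.4473 -0.1293  0.1142] xdir -25.0 F [-0.82 -0.12 -0.86] units [0.63  0.106 0.014]
40 t 2.95 pos [ 0.4473 -0.1293  0.1142] xdir -25.0 F [-0.82 -0.12 -0.86] units [0.841 0.067 0.014]
45 t 2.95 pos [ 0.4473 -0.1293  0.1142] xdir -25.0 F [-0.82 -0.12 -0.86] units [0.943 0.034 0.014]
49.5 t 2.95 pos [ 0.4473 -0.1293  0.1142] xdir -25.0 F [-0.82 -0.12 -0.86] units [ 1.033 -0.004  0.014]
```

```bash

python3 -m jog '[[0.05,0.018,0,0,0],[0.05,0.018,0,0,0],[0.05,0.018,0,0,0],[0.05,0.018,0,0,0]]'
python3 -m jog '[[0.053,0.009,0,0,0],[0.053,0.009,0,0,0],[0.053,0.009,0,0,0],[0.053,0.009,0,0,0]]'
python3 -m jog '[[0.053,0,0,0,0],[0.053,0,0,0,0],[0.053,0,0,0,0],[0.053,0,0,0,0]]'
python3 -m jog '[[0.052,-0.01,0,0,0],[0.052,-0.01,0,0,0],[0.04,-0.01,0,0,0],[0.03,-0.005,0,0,0]]'

```

```text
time: 3.45
ee_pos: [0.4703, -0.1523, 0.1142]
ee_rot: [3.067, -0.68, 0.0]
contact_force: [-0.9, 0.1, 0.1]
opening: 0.0005
time: 3.95
ee_pos: [0.4969, -0.1704, 0.1143]
ee_rot: [3.067, -0.68, 0.0]
contact_force: [-0.7, -0.0, 0.4]
opening: 0.0003
time: 4.45
ee_pos: [0.5257, -0.1837, 0.1143]
ee_rot: [3.067, -0.68, 0.0]
contact_force: [0.4, 1.0, -0.1]
opening: 0.0003
time: 4.95
ee_pos: [0.5514, -0.1898, 0.1142]
ee_rot: [3.067, -0.68, -0.0]
contact_force: [-0.2, -0.0, 0.2]
opening: 0.0002
```

```bash
cat > snap.py <<'E'
from h import *
import sys
k=sys.argv[1]
for n in('side','top'):
    im,d=r.read_camera(n); np.savez(f'{n}{k}.npz',im=im,d=d)
    c=im[130:270,210:370] if n=='side' else im[140:280,200:400]
    cv2.imwrite(f'pics/{n}{k}.png',cv2.cvtColor(cv2.resize(c,None,fx=4,fy=4,interpolation=cv2.INTER_CUBIC),cv2.COLOR_RGB2BGR))
E
python3 snap.py 2
```

```text
(no output)
```

View pics/top2.png

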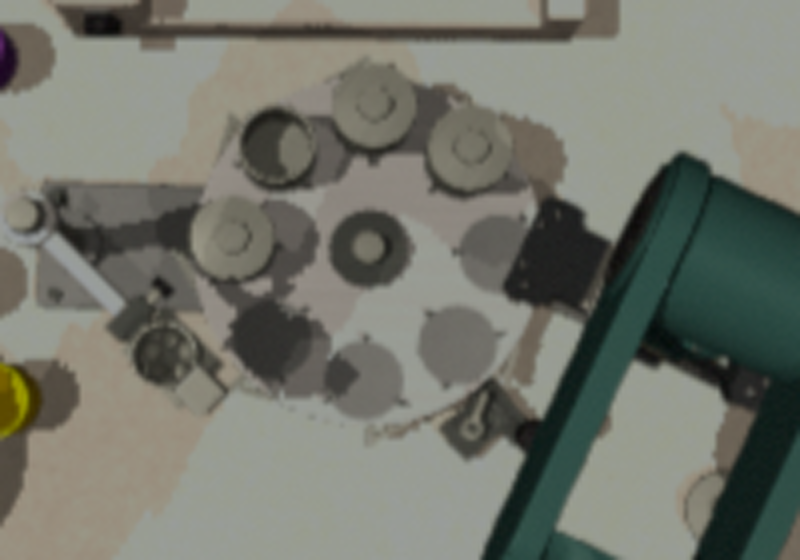

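View pics/side2.png

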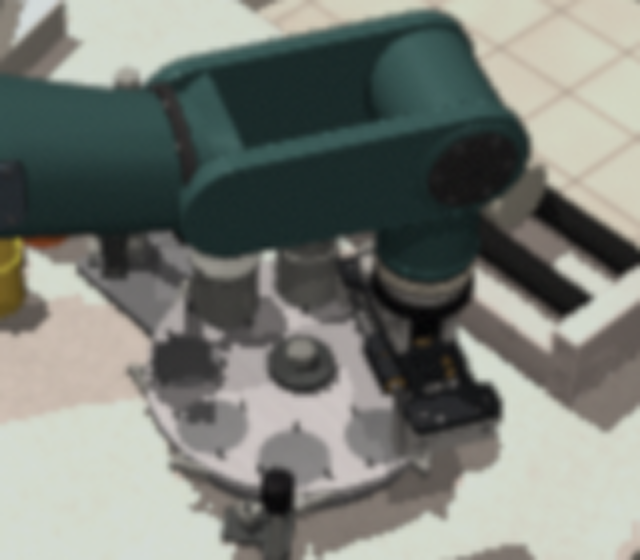

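```bash
python3 - <<'E'
from h import *
p1=np.array([.4216,-.1171,.1109]);p2=np.array([.5514,-.1898,.1142])
for nm,p in(('1',p1),('2',p2)):
  for n in('side','top'):
    f=4; off={'side1':(230,150),'top1':(260,190),'side2':(210,130),'top2':(200,140)}[n+nm]
    print(n+nm,[ ((proj(n,p+[0,0,dz])[0]-off)*4).round() for dz in(-.014,0,.083)], 'knob',((proj(n,[.4634,-.137,.127])[0]-off)*4).round())
z=np.load('side2.npz');d=z['d'];P=cloud('side',d)
for (u,v) in [(278,480),(278,500),(450,430),(440,410),(440,450)]:
    print(u,v,P[130+v//4,210+u//4].round(3))
P1=cloud('side',np.load('side1.npz')['d'])
for (u,v) in [(198,412),(180,470),(165,430),(195,470),(170,365),(155,430)]:
    print(u,v,P1[150+v//4,230+u//4].round(3))
im=np.load('side1.npz')['im'];c=im[230:280,255:305];cv2.imwrite('pics/side1z.png',cv2.cvtColor(cv2.resize(c,None,fx=12,fy=12,interpolation=cv2.INTER_CUBIC),cv2.COLOR_RGB2BGR))
im=np.load('side2.npz')['im'];c=im[200:270,270:350];cv2.imwrite('pics/side2z.png',cv2.cvtColor(cv2.resize(c,None,fx=8,fy=8,interpolation=cv2.INTER_CUBIC),cv2.COLOR_RGB2BGR))
E
```

```text
side1 [array([139., 434.]), array([139., 423.]), array([139., 354.])] knob [196. 396.]
top1 [array([262., 293.]), array([265., 295.]), array([279., 303.])] knob [296. 237.]
side2 [array([402., 478.]), array([403., 467.]), array([410., 398.])] knob [276. 476.]
top2 [array([604., 316.]), array([607., 315.]), array([630., 310.])] knob [536. 437.]
278 480 [ 0.459 -0.142  0.13 ]
278 500 [ 0.453 -0.148  0.117]
450 430 [ 0.508 -0.264  0.263]
440 410 [ 0.506 -0.257  0.28 ]
440 450 [ 0.51  -0.257  0.232]
198 412 [ 0.451 -0.15   0.131]
180 470 [ 0.472 -0.111  0.001]
165 430 [ 0.462 -0.101  0.054]
195 470 [ 0.456 -0.142  0.045]
170 365 [ 0.387 -0.187  0.274]
155 430 [ 0.467 -0.082  0.031]
```

View pics/side1z.png

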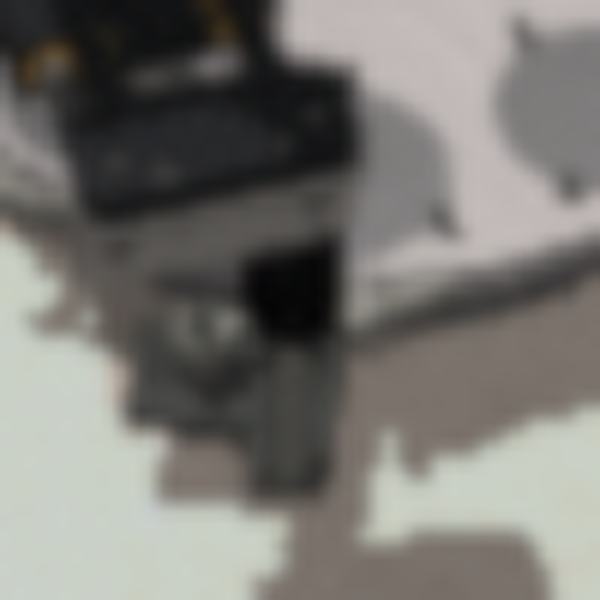

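View pics/side2z.png

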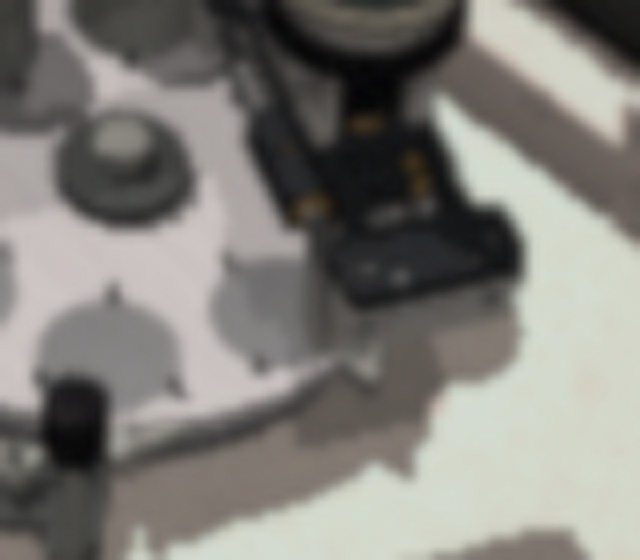

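```bash
python3 - <<'E'
from h import *
p=np.array([.5514,-.1898,.1142])
R=cv2.Rodrigues(np.array([3.067,-.68,0]))[0]
for n in('side','top'):
    P=cloud(n,np.load(n+'2.npz')['d']); L=(P-p)@R
    m=(abs(L[...,0])<.06)&(abs(L[...,1])<.12)&(L[...,2]<.04)&(P[...,2]>.06)
    Q=L[m]*1000; o=np.argsort(-Q[:,2])
    print(n,len(Q)); print(Q[o][:25].round(0).astype(int).tolist())
P=cloud('side',np.load('side2.npz')['d'])
print((P[238:252:1,306:316:2]).round(3)[...,2])
print((P[215:238:1,306:320:2]).round(3)[...,2])
E
```

```text
side 3428
[[-8, -6, -19], [-9, 4, -27], [-11, -2, -30], [-10, -5, -31], [-8, 10, -33], [-9, -6, -34], [-6, 12, -34], [-11, 7, -35], [-9, -7, -39], [-11, 6, -39], [-6, 12, -40], [-8, 8, -41], [-6, 10, -43], [-11, 5, -43], [-11, 14, -44], [-9, -8, -47], [-11, -3, -48], [-5, 8, -49], [-11, 6, -49], [-7, 12, -50], [-10, -8, -52], [-11, 13, -52], [-10, 10, -53], [-10, 1, -53], [-9, -2, -53]]
top 4021
[[51, -118, 39], [59, -113, 4], [49, -118, 3], [57, -115, 1], [58, -119, 0], [53, -117, 0], [59, -117, -2], [55, -118, -3], [51, -120, -5], [-33, 11, -124], [-33, 16, -126], [-34, -79, -127], [-26, -46, -128], [-32, 71, -129], [-33, 74, -130], [-26, -45, -132], [-28, 63, -132], [-25, -37, -132], [-27, 40, -132], [-27, 46, -132], [-25, 50, -132], [-22, 51, -133], [-27, -36, -133], [-26, 31, -133], [-27, 34, -133]]
[[ 0.05   0.153  0.173  0.257  0.269]
 [ 0.054  0.148  0.167  0.257  0.262]
 [ 0.052  0.145  0.166  0.248  0.255]
 [ 0.05   0.145  0.155  0.244  0.244]
 [ 0.05   0.133  0.158  0.244  0.237]
 [ 0.052  0.056  0.147  0.238  0.239]
 [ 0.053  0.05   0.052  0.05   0.053]
 [ 0.051  0.054  0
[... 584 characters left out ...]
0.274 0.257 0.257 0.262]
 [0.258 0.262 0.264 0.276 0.257 0.252 0.254]
 [0.256 0.257 0.25  0.281 0.281 0.249 0.245]
 [0.252 0.247 0.249 0.278 0.277 0.247 0.241]
 [0.252 0.254 0.248 0.271 0.282 0.239 0.233]
 [0.247 0.251 0.249 0.267 0.279 0.275 0.231]
 [0.24  0.248 0.247 0.232 0.276 0.278 0.277]
 [0.049 0.187 0.253 0.219 0.275 0.276 0.278]
 [0.049 0.185 0.254 0.275 0.274 0.279 0.281]
 [0.055 0.183 0.25  0.272 0.277 0.276 0.282]
 [0.05  0.182 0.247 0.28  0.272 0.272 0.276]
 [0.051 0.174 0.192 0.274 0.276 0.279 0.279]
 [0.053 0.169 0.185 0.271 0.28  0.278 0.278]
 [0.056 0.166 0.182 0.27  0.281 0.271 0.278]
 [0.051 0.161 0.182 0.264 0.272 0.273 0.272]
 [0.053 0.162 0.18  0.261 0.27  0.268 0.271]]
```

```bash
python3 - <<'E'
from h import *
for k,p,rv in(('0',[.185,-.517,.1845],[-3.094,-.535,0]),('1',[.4216,-.1171,.1109],[-3.066,.679,.012]),('2',[.5514,-.1898,.1142],[3.067,-.68,0])):
    R=cv2.Rodrigues(np.array(rv,float))[0]
    P=cloud('side',np.load('side'+k+'.npz')['d']); L=(P-p)@R*1000
    m=(abs(L[...,0])<30)&(abs(L[...,1])<80)&(L[...,2]<60)&(L[...,2]>-110)
    v,u=np.nonzero(m); Q=L[m]; o=np.argsort(-Q[:,2])[:14]
    print(k,len(Q)); print([ (u[i],v[i],*Q[i].round(0).astype(int)) for i in o])
im=np.load('side0.npz')['im'];c=im[310:400,255:365];cv2.imwrite('pics/side0t.png',cv2.cvtColor(cv2.resize(c,None,fx=7,fy=6,interpolation=cv2.INTER_CUBIC),cv2.COLOR_RGB2BGR))
E
```

```text
0 134
[(np.int64(284), np.int64(376), np.int64(-3), np.int64(-47), np.int64(-21)), (np.int64(283), np.int64(378), np.int64(-9), np.int64(-47), np.int64(-22)), (np.int64(285), np.int64(374), np.int64(2), np.int64(-47), np.int64(-22)), (np.int64(282), np.int64(378), np.int64(-11), np.int64(-49), np.int64(-25)), (np.int64(280), np.int64(376), np.int64(-10), np.int64(-55), np.int64(-27)), (np.int64(282), np.int64(377), np.int64(-10), np.int64(-49), np.int64(-27)), (np.int64(320), np.int64(396), np.int64(-9), np.int64(49), np.int64(-28)), (np.int64(284), np.int64(375), np.int64(-3), np.int64(-47), np.int64(-28)), (np.int64(279), np.int64(375), np.int64(-9), np.int64(-58), np.int64(-28)), (np.int64(285), np.int64(373), np.int64(2), np.int64(-47), np.int64(-29)), (np.int64(323), np.int64(398), np.int64(-10), np.int64(57), np.int64(-29)), (np.int64(326), np.int64(393), np.int64(4), np.int64(59), np.int64(-29)), (np.int64(281), np.int64(377), np.int64(-12), np.int64(-51), np.int64(-29)), (np.int64(320), np.int64(397), np.int64(-12), np.int64(50), np.int64(-29))]
1 4
[(np.int64(270), np.int64(
[... 633 characters left out ...]
64(-75), np.int64(60)), (np.int64(305), np.int64(245), np.int64(4), np.int64(-57), np.int64(60)), (np.int64(298), np.int64(241), np.int64(-12), np.int64(-80), np.int64(60)), (np.int64(302), np.int64(240), np.int64(2), np.int64(-80), np.int64(59)), (np.int64(295), np.int64(242), np.int64(-23), np.int64(-78), np.int64(59)), (np.int64(299), np.int64(250), np.int64(-22), np.int64(-42), np.int64(59)), (np.int64(298), np.int64(244), np.int64(-17), np.int64(-67), np.int64(59)), (np.int64(307), np.int64(247), np.int64(8), np.int64(-46), np.int64(59)), (np.int64(307), np.int64(245), np.int64(10), np.int64(-54), np.int64(59)), (np.int64(295), np.int64(244), np.int64(-26), np.int64(-70), np.int64(59))]
```

View pics/side0t.png

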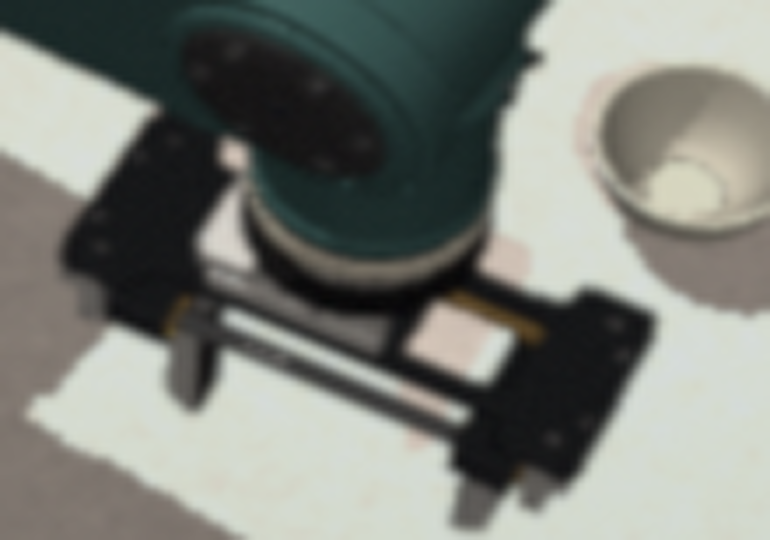

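```bash

python3 -m jog '[[0,0,-0.15,0,0],[0,0,0,0,0]]'
python3 -c "
from h import *
to([.4216,-.1171,.137])"
```

```text
time: 5.3
ee_pos: [0.5522, -0.1903, 0.1389]
ee_rot: [3.066, -0.68, 0.007]
contact_force: [-0.2, -0.1, -0.0]
opening: 0.0006
t 5.3 pos [ 0.5522 -0.1903  0.1389] xdir -25.0 F [-0.2  -0.09 -0.01] units [-0.995 -0.074  0.008]
```

```bash

python3 -m jog '[[-0.25,-0.018,0,0,0],[-0.25,-0.018,0,0,0],[-0.25,-0.018,0,0,0],[-0.25,-0.018,0,0,0],[0,0,0.2,0,0],[0,0,0.17,0,0],[0,0,0,0,0]]'
python3 -c "
from h import *
to([.4216,-.1171,.082])"
python3 snap.py 3
```

```text
time: 6.18
ee_pos: [0.4174, -0.1156, 0.0787]
ee_rot: [-3.066, 0.68, 0.009]
contact_force: [-0.0, 0.7, 1.0]
opening: 0.0003
t 6.17 pos [ 0.4174 -0.1156  0.0787] xdir -25.0 F [-0.03  0.72  0.97] units [ 0.029 -0.003 -0.022]
```

View pics/side3.png

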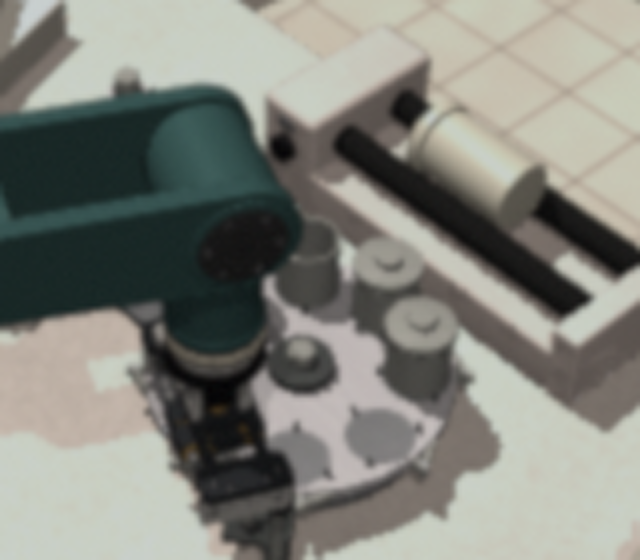

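```bash

python3 -m jog '[[0.05,0,0,0,0],[0.05,0,0,0,0],[0.04,0,0,0,0],[0.03,0,0,0,0],[0.02,0,0,0,0],[0,0,0,0,0]]'
python3 -m jog '[[0.03,0.01,0,0,0],[0.03,0.01,0,0,0],[0,0,0,0,0]]'

```

```text
time: 7.02
ee_pos: [0.4452, -0.1287, 0.081]
ee_rot: [3.067, -0.68, -0.002]
contact_force: [-0.8, -0.1, 0.1]
opening: 0.0004
time: 7.4
ee_pos: [0.4525, -0.1354, 0.0811]
ee_rot: [3.067, -0.681, -0.0]
contact_force: [-2.3, -0.8, -0.9]
opening: 0.0004
```

```bash

python3 -m jog '[[0.05,0.018,0,0,0],[0.05,0.018,0,0,0],[0.05,0.018,0,0,0]]'
python3 -m jog '[[0.053,0.009,0,0,0],[0.053,0.009,0,0,0],[0.053,0.009,0,0,0],[0.053,0.009,0,0,0]]'
python3 -c "
from h import *
to([.5,-.17,.082])"
python3 snap.py 4
```

```text
time: 7.78
ee_pos: [0.4692, -0.1523, 0.0811]
ee_rot: [3.067, -0.68, -0.002]
contact_force: [-4.8, -0.3, 0.1]
opening: 0.0001
time: 8.28
ee_pos: [0.4958, -0.1713, 0.081]
ee_rot: [3.066, -0.68, -0.002]
contact_force: [-5.2, -1.1, 0.1]
opening: 0.0003
t 8.28 pos [ 0.4958 -0.1713  0.081 ] xdir -25.0 F [-5.17 -1.11  0.12] units [ 0.022 -0.02  -0.006]
```

View pics/top4.png

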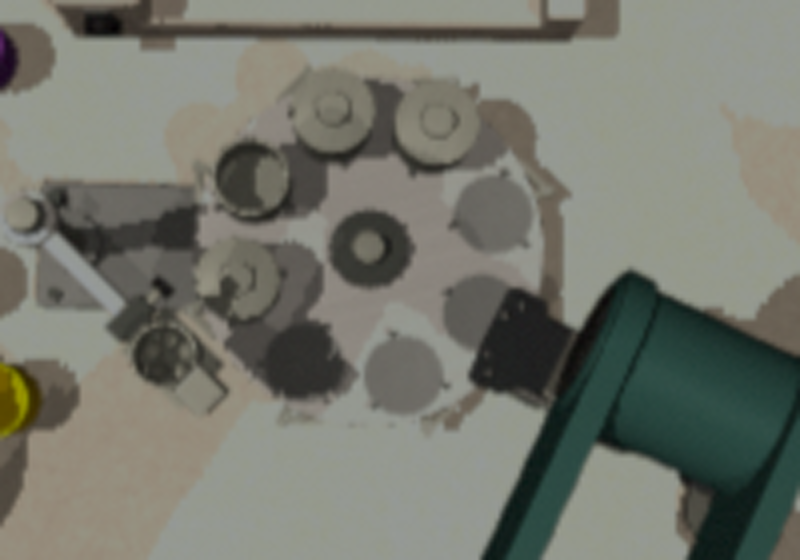

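View pics/side4.png

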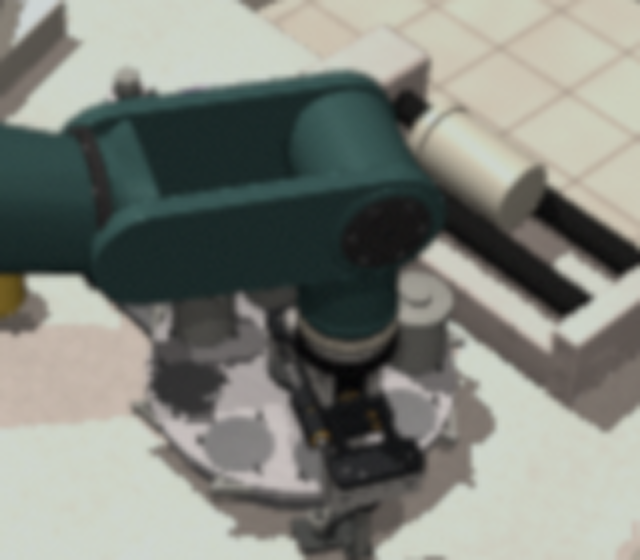

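```bash

python3 -m jog '[[0.053,0.001,0,0,0],[0.053,0.001,0,0,0],[0.053,0,0,0,0],[0.053,-0.001,0,0,0]]'
python3 -m jog '[[0.053,-0.008,0,0,0],[0.053,-0.008,0,0,0],[0.05,-0.009,0,0,0]]'
python3 - <<'E'
from h import *
o,R=st(); k=o['ee_pos'][:2]+.022*R[:2,0]-[.603,-.018]; print(np.hypot(*k),np.degrees(np.arctan2(k[1],k[0]))+139.6)
to([.584,-.194,.082])
E
```

```text
time: 8.88
ee_pos: [0.5244, -0.1845, 0.0812]
ee_rot: [3.066, -0.68, -0.002]
contact_force: [-4.7, -1.5, 1.2]
opening: 0.0004
time: 9.25
ee_pos: [0.5479, -0.1905, 0.0812]
ee_rot: [3.067, -0.68, -0.0]
contact_force: [-4.3, -0.9, -0.5]
opening: 0.0003
0.1852039124950907 38.64633024204451
t 9.25 pos [ 0.5479 -0.1905  0.0812] xdir -25.0 F [-4.32 -0.92 -0.48] units [ 0.228 -0.081 -0.006]
```

```bash

python3 -m jog '[[0.04,-0.012,0,0,0],[0.04,-0.012,0,0,0],[0.036,-0.014,0,0,0],[0.03,-0.012,0,0,0]]'
python3 -m jog '[[0.02,-0.009,0,0,0],[0.02,-0.009,0,0,0]]'
python3 -m jog '[[0.015,-0.007,0,0,0],[0,0,0,0,0]]'
python3 - <<'E'
from h import *
o,R=st(); k=o['ee_pos'][:2]+.022*R[:2,0]-[.603,-.018]; print(np.hypot(*k),np.degrees(np.arctan2(k[1],k[0]))+139.6)
to([.584,-.194,.082])
E
```

```text
time: 9.75
ee_pos: [0.5709, -0.1929, 0.0812]
ee_rot: [3.067, -0.68, 0.0]
contact_force: [-3.4, -1.5, -0.0]
opening: 0.0008
time: 10.0
ee_pos: [0.5772, -0.193, 0.0813]
ee_rot: [3.067, -0.68, 0.0]
contact_force: [-4.3, -1.4, 0.2]
opening: 0.0004
time: 10.25
ee_pos: [0.58, -0.1929, 0.0813]
ee_rot: [-3.067, 0.68, -0.001]
contact_force: [-3.5, -1.6, -1.0]
opening: 0.0005
0.1842124564900942 48.65499449723289
t 10.25 pos [ 0.58   -0.1929  0.0813] xdir -25.0 F [-3.5  -1.61 -1.04] units [ 0.027 -0.005 -0.005]
```

```bash

python3 -m jog '[[0.013,-0.006,0,0,0],[0,0,0,0,0]]'
python3 -m jog '[[0.013,-0.006,0,0,0],[0,0,0,0,0]]'
python3 -m jog '[[0.013,-0.006,0,0,0],[0,0,0,0,0]]'

```

```text
time: 10.5
ee_pos: [0.5819, -0.193, 0.0813]
ee_rot: [-3.067, 0.68, -0.001]
contact_force: [-3.2, -0.9, -0.6]
opening: 0.0006
time: 10.75
ee_pos: [0.583, -0.193, 0.0813]
ee_rot: [3.067, -0.68, -0.003]
contact_force: [-6.0, -1.5, 0.9]
opening: 0.0003
time: 11.0
ee_pos: [0.5829, -0.193, 0.0813]
ee_rot: [3.066, -0.681, -0.011]
contact_force: [-11.8, -0.8, 3.3]
opening: 0.0004
```

```bash

python3 -m jog '[[-0.053,0.022,0,0,0],[-0.053,0.020,0,0,0],[-0.053,0.018,0,0,0],[-0.053,0.015,0,0,0],[-0.053,0.008,0,0,0],[-0.053,0.008,0,0,0],[-0.053,0.008,0,0,0]]'
python3 -m jog '[[-0.053,0.001,0,0,0],[-0.053,0,0,0,0],[-0.053,0,0,0,0],[-0.053,-0.001,0,0,0],[-0.053,-0.009,0,0,0],[-0.053,-0.009,0,0,0],[-0.053,-0.009,0,0,0],[-0.053,-0.009,0,0,0]]'
python3 - <<'E'
from h import *
o,R=st(); k=o['ee_pos'][:2]+.022*R[:2,0]-[.603,-.018]; print(np.hypot(*k),np.degrees(np.arctan2(k[1],k[0]))+139.6)
to([.4485,-.1315,.081])
E
```

```text
time: 11.88
ee_pos: [0.529, -0.1829, 0.0815]
ee_rot: [3.067, -0.68, 0.001]
contact_force: [-1.3, 2.0, -0.1]
opening: 0.0004
time: 12.88
ee_pos: [0.4739, -0.151, 0.0814]
ee_rot: [3.067, -0.68, 0.002]
contact_force: [-0.0, 0.1, -0.3]
opening: 0.0004
0.17935696576556653 12.123841865621117
t 12.88 pos [ 0.4739 -0.151   0.0814] xdir -25.0 F [-0.04  0.14 -0.28] units [-0.209 -0.046  0.003]
```

```bash

python3 -m jog '[[-0.053,-0.012,0,0,0],[-0.053,-0.012,0,0,0],[-0.053,-0.012,0,0,0],[-0.053,-0.012,0,0,0],[-0.1,0,0,0,0],[-0.1,0,0,0,0],[0,0,0,0,0]]'
python3 -c "
from h import *
to([.4485,-.1315,.081])"
python3 snap.py 5
```

```text
time: 13.75
ee_pos: [0.4201, -0.1182, 0.0814]
ee_rot: [3.067, -0.68, 0.001]
contact_force: [0.6, -0.3, -0.4]
opening: 0.0003
t 13.75 pos [ 0.4201 -0.1182  0.0814] xdir -25.0 F [ 0.57 -0.3  -0.38] units [0.209 0.    0.003]
```

View pics/top5.png

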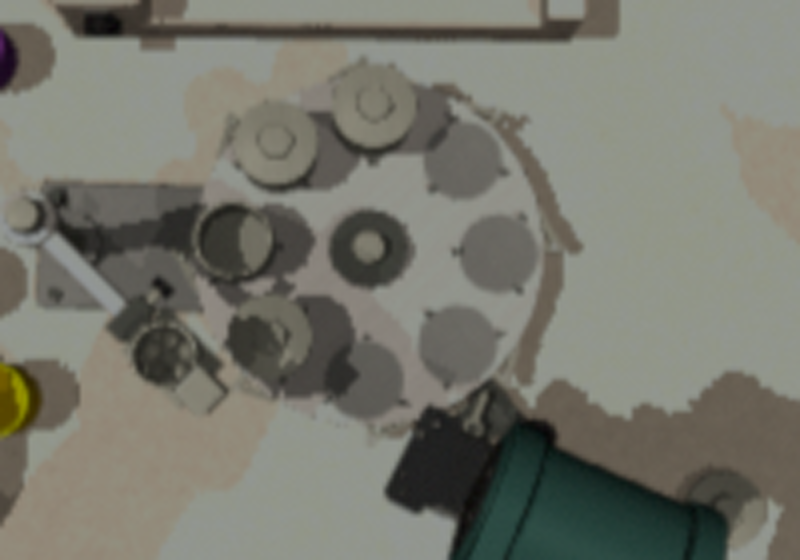

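View pics/side5.png

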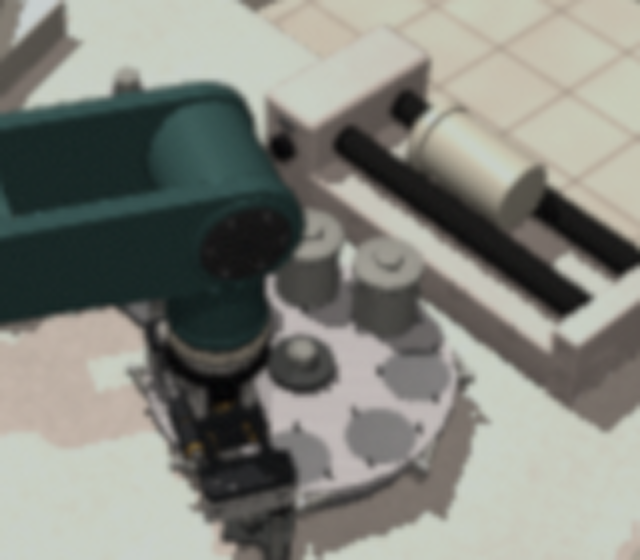

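```bash

python3 -m jog '[[-0.1,0,-0.3,0,0],[-0.1,0,-0.3,0,0],[0,0,0,0,0]]'
python3 -c "
from h import *
to([.43,.155,.172])"
```

```text
time: 14.22
ee_pos: [0.3961, -0.1068, 0.1758]
ee_rot: [3.065, -0.68, 0.015]
contact_force: [0.0, 0.6, -1.2]
opening: 0.0004
t 14.22 pos [ 0.3961 -0.1068  0.1758] xdir -25.0 F [ 0.02  0.65 -1.17] units [-0.533 -1.678  0.021]
```

```bash

python3 -m jog '[[-0.106,-0.336,0,0,0],[-0.106,-0.336,0,0,0],[-0.106,-0.336,0,0,0],[-0.106,-0.336,0,0,0],[-0.106,-0.334,0,0,0],[0,0,0,0,0]]'
python3 -c "
from h import *
to([.464,.149,.172])"
python3 snap.py 6
```

```text
time: 14.98
ee_pos: [0.4277, 0.1586, 0.1694]
ee_rot: [3.068, -0.671, -0.004]
contact_force: [-0.0, -0.3, 0.3]
opening: 0.0003
t 14.97 pos [0.4277 0.1586 0.1694] xdir -24.7 F [-0.03 -0.28  0.25] units [ 0.247 -0.043 -0.018]
```

View pics/top6.png

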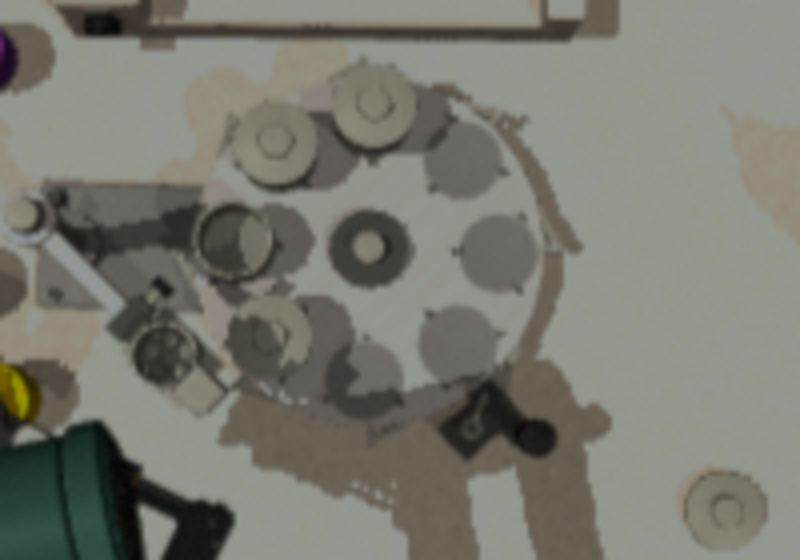

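View pics/side6.png

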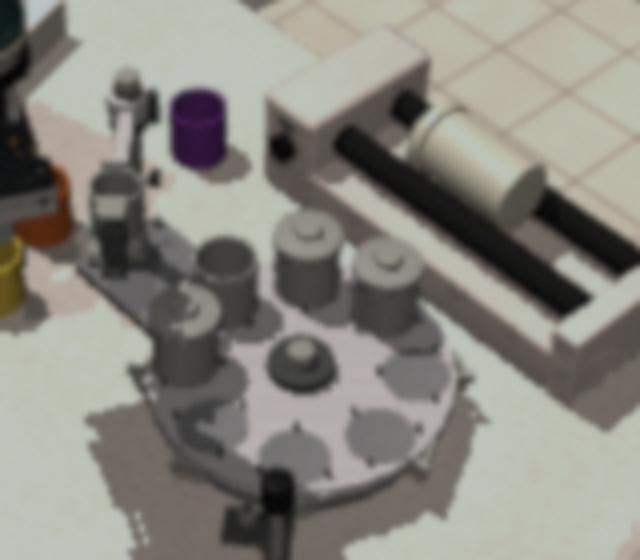

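```bash
python3 - <<'E'
from h import *
d=np.load('top6.npz')['d']; P=cloud('top',d)
def q(a,lo,hi,s):
    v,u=np.indices(d.shape); m=(d>0)&(P[...,2]>lo)&(P[...,2]<hi)&(abs(u-a[0])<s)&(abs(v-a[1])<s); Q=P[m]
    print(a,len(Q),Q.mean(0).round(4),((Q.min(0)+Q.max(0))/2).round(4), np.ptp(Q,0).round(4))
q((334,249),.11,.14,9); q((258,200),.1,.118,12); q((292,201),.066,.09,14); q((241,229),.215,.232,11); q((250,237),.23,.24,9)
p=np.array([.4277,.1586,.1694]);R=cv2.Rodrigues(np.array([3.068,-.671,-.004]))[0]
P=cloud('side',np.load('side6.npz')['d']); L=(P-p)@R*1000
m=(abs(L[...,0])<25)&(abs(L[...,1])<30)&(L[...,2]<40)&(L[...,2]>-110)
Q=L[m]; o=np.argsort(-Q[:,2])[:12]; print(Q[o].round(0).astype(int).tolist())
E
```

```text
(334, 249) 78 [ 0.4632 -0.1369  0.1268] [ 0.463  -0.138   0.1241] [0.0256 0.0274 0.017 ]
(258, 200) 78 [0.6058 0.0838 0.1088] [0.6046 0.0837 0.1084] [0.056  0.0561 0.0155]
(292, 201) 52 [ 0.6025 -0.0162  0.0748] [ 0.5947 -0.0105  0.0735] [0.0387 0.0331 0.0143]
(241, 229) 78 [0.52   0.1227 0.2239] [0.5164 0.1209 0.2239] [0.0518 0.0477 0.0156]
(250, 237) 88 [0.4936 0.0939 0.2342] [0.4932 0.0934 0.2342] [0.0309 0.031  0.0074]
[[-9, -5, -19], [5, 8, -28], [-10, 2, -31], [-5, 10, -33], [-2, 12, -33], [1, 14, -34], [-1, 8, -34], [-9, 12, -35], [5, 13, -37], [1, 12, -37], [-8, 11, -39], [-5, 12, -39]]
```

```bash

python3 -m jog '[[0.12,-0.02,0,0,0],[0.12,-0.02,-0.01,0,0],[0,0,0,0,0]]'
python3 -m jog '[[0.05,0,0,0,0],[0.05,0,0,0,0],[0.03,0,0,0,0],[0.03,0,0,0,0],[0,0,0,0,0]]'
python3 - <<'E'
from h import *
C=np.array([.6072,.2118]); 
o,R=st(); p=o['ee_pos']
a0=np.radians(-90-1.2-43)
for k in (0,5,10,20,30,40,43):
    a=a0+np.radians(k); off=.13*np.array([np.cos(a)-np.cos(a0),np.sin(a)-np.sin(a0)])
    print(k,end=' '); to(np.r_[p[:2]+off,p[2]])
E
```

```text
time: 15.45
ee_pos: [0.4649, 0.1445, 0.1726]
ee_rot: [3.066, -0.685, -0.0]
contact_force: [-0.9, 0.2, 0.2]
opening: 0.0002
time: 16.08
ee_pos: [0.4851, 0.1359, 0.1727]
ee_rot: [3.067, -0.68, -0.0]
contact_force: [0.1, 0.0, 0.0]
opening: 0.0005
0 t 16.07 pos [0.4851 0.1359 0.1727] xdir -25.0 F [0.09 0.05 0.04] units [0. 0. 0.]
5 t 16.07 pos [0.4851 0.1359 0.1727] xdir -25.0 F [0.09 0.05 0.04] units [ 0.072  0.022 -0.   ]
10 t 16.07 pos [0.4851 0.1359 0.1727] xdir -25.0 F [0.09 0.05 0.04] units [ 0.146  0.037 -0.   ]
20 t 16.07 pos [0.4851 0.1359 0.1727] xdir -25.0 F [0.09 0.05 0.04] units [ 0.297  0.048 -0.   ]
30 t 16.07 pos [0.4851 0.1359 0.1727] xdir -25.0 F [0.09 0.05 0.04] units [ 0.447  0.033 -0.   ]
40 t 16.07 pos [0.4851 0.1359 0.1727] xdir -25.0 F [0.09 0.05 0.04] units [ 0.593 -0.008 -0.   ]
43 t 16.07 pos [0.4851 0.1359 0.1727] xdir -25.0 F [0.09 0.05 0.04] units [ 0.635 -0.026 -0.   ]
```

```bash

python3 -m jog '[[0,-0.02,0,0,0],[0.02,0,0,0,0],[0.02,0,0,0,0],[0.02,0,0,0,0],[0,0,0,0,0]]'
python3 -m jog '[[0.03,0.009,0,0,0],[0.03,0.009,0,0,0],[0.03,0.008,0,0,0],[0.03,0.006,0,0,0]]'
python3 -c "
from h import *
to([.5,.1,.172])"
python3 snap.py 7
```

```text
time: 16.7
ee_pos: [0.4945, 0.1347, 0.1725]
ee_rot: [3.067, -0.68, -0.0]
contact_force: [-1.0, 0.1, -0.6]
opening: 0.0004
time: 17.2
ee_pos: [0.5091, 0.1226, 0.1728]
ee_rot: [3.067, -0.68, 0.0]
contact_force: [-0.9, -0.3, 0.1]
opening: 0.0009
t 17.2 pos [0.5091 0.1226 0.1728] xdir -25.0 F [-0.89 -0.28  0.05] units [0.009 0.162 0.005]
```

View pics/side7.png

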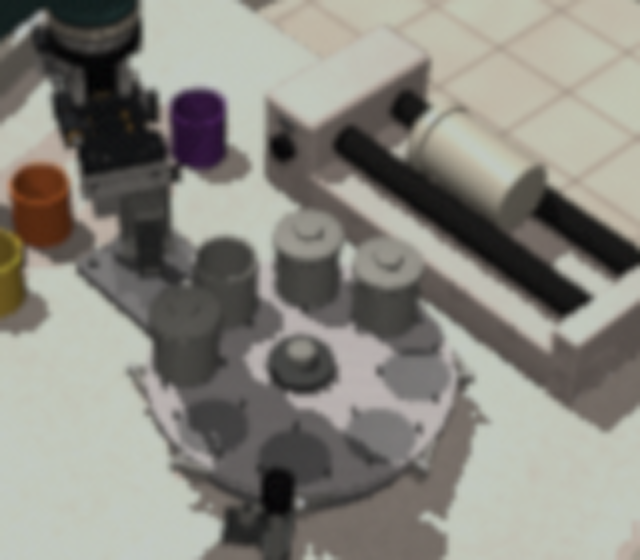

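View pics/top7.png

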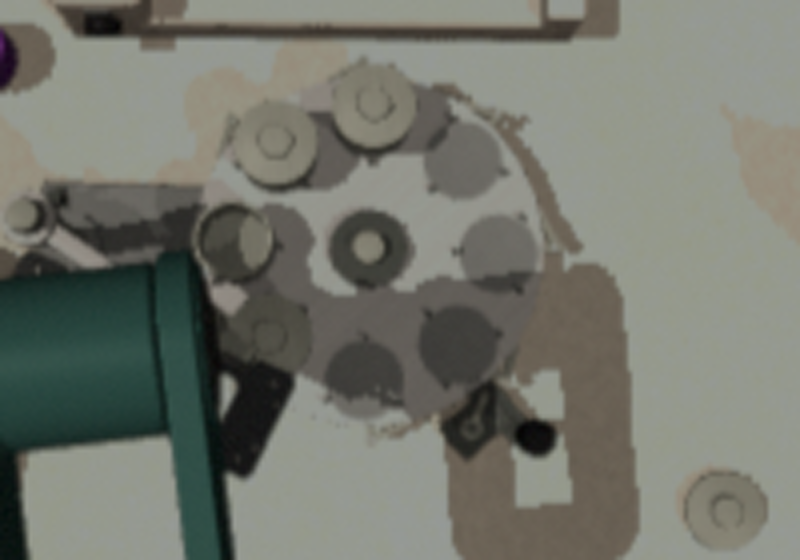

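```bash

python3 -m jog '[[0.03,0.003,0,0,0],[0.03,0.002,0,0,0],[0.03,0.002,0,0,0],[0.03,0.002,0,0,0],[0.03,0.002,0,0,0],[0.03,-0.002,0,0,0],[0.03,-0.003,0,0,0],[0.03,-0.003,0,0,0]]'
python3 -m jog '[[0.03,-0.003,0,0,0],[0.03,-0.004,0,0,0],[0.029,-0.008,0,0,0],[0.029,-0.008,0,0,0],[0.029,-0.008,0,0,0]]'
python3 -c "
from h import *
to([.6045-.0276+.0021,.082+.0129+.0045,.172])"
```

```text
time: 18.3
ee_pos: [0.5414, 0.1072, 0.1727]
ee_rot: [3.067, -0.68, 0.0]
contact_force: [-1.1, 0.4, 0.0]
opening: 0.0005
time: 18.92
ee_pos: [0.5635, 0.1022, 0.1728]
ee_rot: [3.067, -0.68, 0.0]
contact_force: [-1.2, -0.5, 0.8]
opening: -0.0003
t 18.93 pos [0.5635 0.1022 0.1728] xdir -25.0 F [-1.23 -0.54  0.78] units [ 0.102 -0.027  0.005]
```

```bash

python3 -m jog '[[0.025,-0.008,0,0,0],[0.025,-0.008,0,0,0],[0.018,-0.007,0,0,0],[0,0,0,0,0]]'
python3 -m jog '[[0.015,-0.006,0,0,0],[0,0,0,0,0]]'
python3 -m jog '[[0.012,-0.005,0,0,0],[0,0,0,0,0]]'
python3 -m jog '[[0.012,-0.005,0,0,0],[0,0,0,0,0]]'

```

```text
time: 19.42
ee_pos: [0.5744, 0.1011, 0.1728]
ee_rot: [-3.067, 0.68, -0.001]
contact_force: [0.6, 0.1, 0.3]
opening: 0.0008
time: 19.68
ee_pos: [0.5765, 0.1009, 0.1728]
ee_rot: [-3.067, 0.68, -0.001]
contact_force: [0.3, -0.2, 0.7]
opening: 0.0004
time: 19.92
ee_pos: [0.5782, 0.1008, 0.1728]
ee_rot: [3.067, -0.68, -0.0]
contact_force: [-0.5, -1.0, -0.7]
opening: 0.0005
time: 20.18
ee_pos: [0.5782, 0.1007, 0.1728]
ee_rot: [3.066, -0.68, -0.007]
contact_force: [-6.2, -0.9, 2.4]
opening: 0.0011
```

```bash

python3 -m jog '[[-0.1,0,0,0,0],[-0.2,0,0,0,0],[-0.2,0,0,0,0],[-0.2,0,0,0,0],[0,0,0,0,0]]'
python3 snap.py 8
python3 - <<'E'
from h import *
d=np.load('top8.npz')['d']; P=cloud('top',d)
def q(c,rad,lo,hi):
    m=(d>0)&(P[...,2]>lo)&(P[...,2]<hi)&(np.hypot(P[...,0]-c[0],P[...,1]-c[1])<rad); Q=P[m]
    print(len(Q),Q.mean(0).round(4),((Q.min(0)+Q.max(0))/2).round(4), np.ptp(Q,0).round(4))
q((.605,.082),.03,.215,.229); q((.6043,.0485),.025,.229,.245); q((.605,.082),.018,.17,.2)
to([.6043,.0485,.25])
E
```

```text
time: 20.8
ee_pos: [0.484, 0.1462, 0.1735]
ee_rot: [-3.067, 0.676, -0.003]
contact_force: [1.3, 0.0, 0.1]
opening: 0.0005
74 [0.6063 0.0859 0.2235] [0.6056 0.083  0.2222] [0.0427 0.0528 0.0136]
81 [0.6046 0.0485 0.234 ] [0.6041 0.0497 0.2337] [0.0233 0.0234 0.0074]
122 [0.606  0.0828 0.1832] [0.6064 0.0829 0.1821] [0.0318 0.033  0.0216]
t 20.9 pos [0.4854 0.1452 0.1731] xdir -25.0 F [ 0.24 -0.04 -0.87] units [ 0.992  0.25  -0.511]
```

View pics/top8.png

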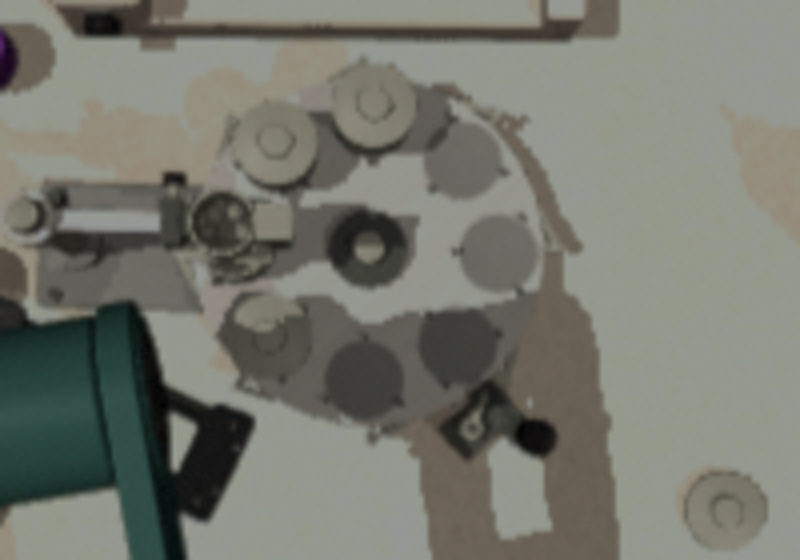

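View pics/side8.png

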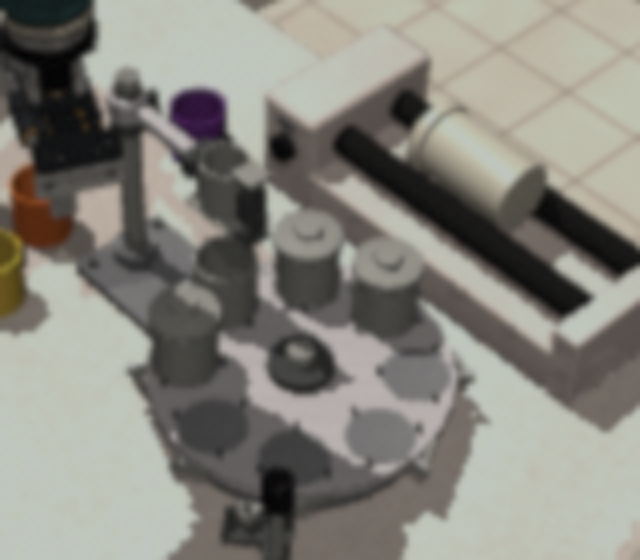

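```bash

python3 -m jog '[[0,0,-0.26,0,0],[0,0,-0.26,0,0],[0,0,0,0,0]]'
python3 -c "
from h import *
to([.607,.045,.242])"
```

```text
time: 21.28
ee_pos: [0.4878, 0.145, 0.2546]
ee_rot: [-3.064, 0.681, -0.012]
contact_force: [-0.1, -0.4, 0.0]
opening: 0.0001
t 21.27 pos [0.4878 0.145  0.2546] xdir -25.1 F [-0.07 -0.37  0.02] units [1.002 0.267 0.089]
```

```bash

python3 -m jog '[[0.25,0.067,0,0,0],[0.25,0.067,0,0,0],[0.25,0.067,0,0,0],[0.25,0.067,0,0,0],[0,0,0.06,0,0],[0,0,0,0,0]]'
python3 -c "
from h import *
to([.607,.045,.222])"
python3 snap.py 9
```

```text
time: 22.02
ee_pos: [0.6031, 0.0452, 0.2389]
ee_rot: [3.066, -0.681, -0.007]
contact_force: [-0.1, 0.5, -0.7]
opening: 0.0005
t 22.02 pos [0.6031 0.0452 0.2389] xdir -25.0 F [-0.12  0.49 -0.71] units [ 0.025 -0.01   0.113]
```

View pics/side9.png

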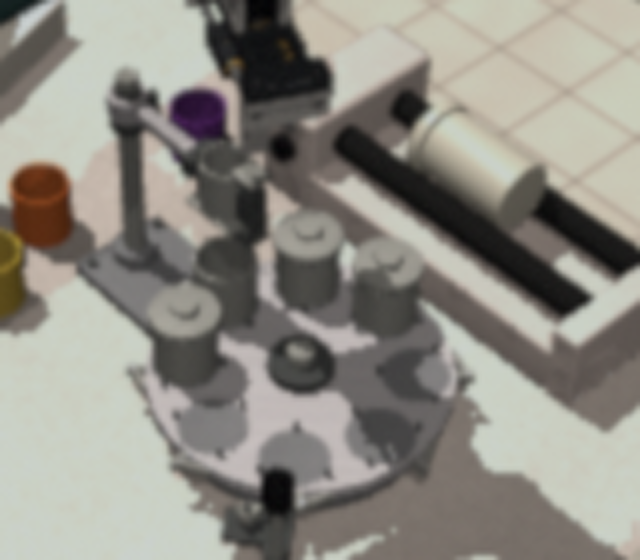

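Tool stands over the tab, with the fingers above it at about (250,150). I'll go down in small steps and read the force after each.

```bash

python3 -m jog '[[0.02,0,0.05,0,0],[0,0,0.05,0,0],[0,0,0,0,0]]'
python3 -m jog '[[0,0,0.02,0,0],[0,0,0,0,0]]'
python3 -m jog '[[0,0,0.015,0,0],[0,0,0,0,0]]'
python3 -m jog '[[0,0,0.015,0,0],[0,0,0,0,0]]'
```

```text
time: 22.5
ee_pos: [0.606, 0.0443, 0.2257]
ee_rot: [3.067, -0.679, -0.003]
contact_force: [-0.3, 0.1, 0.1]
opening: 0.0003
time: 22.75
ee_pos: [0.6066, 0.044, 0.2237]
ee_rot: [3.067, -0.68, -0.0]
contact_force: [-0.4, 0.1, -0.2]
opening: 0.0004
time: 23.0
ee_pos: [0.6066, 0.044, 0.2213]
ee_rot: [3.067, -0.68, -0.0]
contact_force: [0.2, -0.3, -0.1]
opening: 0.0003
time: 23.25
ee_pos: [0.6065, 0.044, 0.2189]
ee_rot: [3.067, -0.68, -0.001]
contact_force: [0.0, 0.4, -0.5]
opening: 0.0006
```

```bash

python3 -m jog '[[0,0,0.014,0,0],[0,0,0,0,0]]'
python3 -m jog '[[0,0,0.014,0,0],[0,0,0,0,0]]'
python3 -m jog '[[0,0,0.014,0,0],[0,0,0,0,0]]'
```

```text
time: 23.5
ee_pos: [0.6065, 0.044, 0.2169]
ee_rot: [3.067, -0.68, -0.001]
contact_force: [-0.1, 0.4, 0.7]
opening: 0.0007
time: 23.75
ee_pos: [0.6065, 0.044, 0.2147]
ee_rot: [3.067, -0.68, -0.001]
contact_force: [0.1, -0.4, 0.2]
opening: 0.0008
time: 24.0
ee_pos: [0.6068, 0.044, 0.2135]
ee_rot: [-3.067, 0.68, -0.002]
contact_force: [-0.5, 0.3, 2.4]
opening: 0.0007
```

```bash

python3 -m jog '[[0,0,0.02,0,0],[0,0,0,0,0]]'
python3 -m jog '[[0,0,0.014,0,0],[0,0,0,0,0]]'
python3 -m jog '[[0,0,0.012,0,0],[0,0,0,0,0]]'
python3 snap.py 10
```

```text
time: 24.25
ee_pos: [0.6068, 0.044, 0.2104]
ee_rot: [-3.067, 0.68, -0.002]
contact_force: [-0.8, 0.1, 3.3]
opening: 0.0005
time: 24.5
ee_pos: [0.6068, 0.044, 0.208]
ee_rot: [3.067, -0.68, 0.001]
contact_force: [-0.7, -0.7, 3.4]
opening: 0.0005
time: 24.75
ee_pos: [0.6068, 0.044, 0.2062]
ee_rot: [-3.067, 0.68, -0.001]
contact_force: [-0.6, 0.5, 4.3]
opening: 0.0003
```

View pics/side10.png

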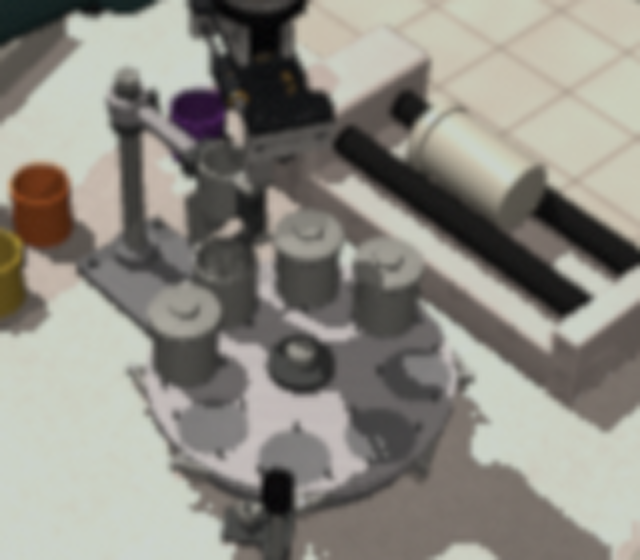

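```bash

python3 -m jog '[[0,0,-0.03,0,0],[0,0,-0.1,0,0],[0,0,-0.3,0,0],[0,0,-0.1,0,0],[0,0,0,0,0]]'
python3 -c "
from h import *
to([.487,.145,.285])"
```

```text
time: 25.48
ee_pos: [0.6072, 0.044, 0.2866]
ee_rot: [-3.067, 0.68, -0.004]
contact_force: [0.1, 0.7, -0.4]
opening: 0.0004
t 25.48 pos [0.6072 0.044  0.2866] xdir -25.0 F [ 0.05  0.72 -0.37] units [-1.011 -0.272  0.009]
```

```bash

python3 -m jog '[[-0.27,-0.1,0,0,0],[-0.27,-0.1,0,0,0],[-0.27,-0.1,0,0,0],[-0.27,-0.1,0,0,0],[-0.27,-0.1,0,0,0],[0,0,0,0,0]]'
python3 - <<'E'
from h import *
to([.487,.145,.285])
for n in('side','top'):
    im,d=r.read_camera(n); np.savez(f'{n}11.npz',im=im,d=d)
    c=im[150:230,235:305] if n=='side' else im[165:245,200:300]
    cv2.imwrite(f'pics/{n}11.png',cv2.cvtColor(cv2.resize(c,None,fx=7,fy=7,interpolation=cv2.INTER_CUBIC),cv2.COLOR_RGB2BGR))
d=np.load('top11.npz')['d']; P=cloud('top',d)
def q(c,rad,lo,hi):
    m=(d>0)&(P[...,2]>lo)&(P[...,2]<hi)&(np.hypot(P[...,0]-c[0],P[...,1]-c[1])<rad); Q=P[m]
    print(len(Q),Q.mean(0).round(4),((Q.min(0)+Q.max(0))/2).round(4), np.ptp(Q,0).round(4))
q((.605,.082),.03,.215,.229); q((.6043,.0485),.025,.225,.245); q((.605,.082),.018,.03,.1); q((.605,.082),.018,.1,.24);q((.463,-.138),.02,.11,.14)
E
```

```text
time: 26.22
ee_pos: [0.4526, 0.199, 0.2841]
ee_rot: [3.068, -0.674, -0.004]
contact_force: [0.5, 0.1, -0.4]
opening: 0.0006
t 26.23 pos [0.4526 0.199  0.2841] xdir -24.8 F [ 0.52  0.05 -0.43] units [ 0.359  0.231 -0.007]
73 [0.605  0.0877 0.2234] [0.6048 0.0855 0.2218] [0.0443 0.0475 0.0129]
96 [0.6037 0.0495 0.2334] [0.604  0.0513 0.2322] [0.0243 0.0266 0.0131]
74 [0.6062 0.0823 0.0637] [0.6048 0.0821 0.0624] [0.0316 0.0314 0.0235]<stdin>:10: RuntimeWarning: Mean of empty slice.
  ret = um.true_divide(
Traceback (most recent call last):
ValueError: zero-size array to reduction operation minimum which has no identity
```

View pics/top11.png

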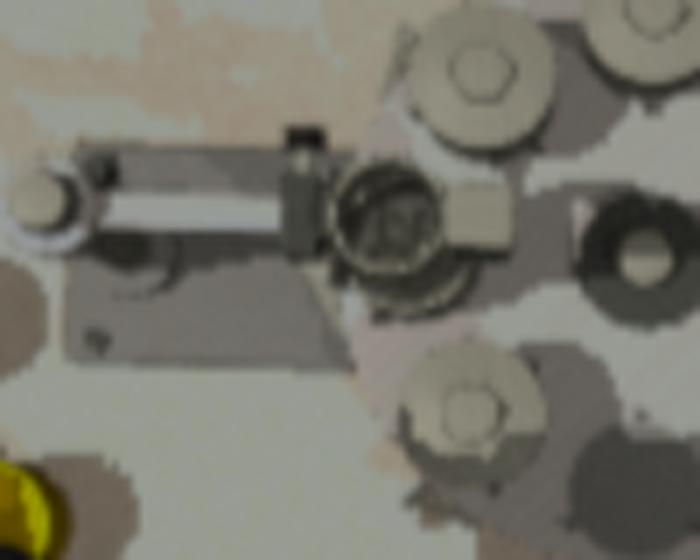

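View pics/side11.png

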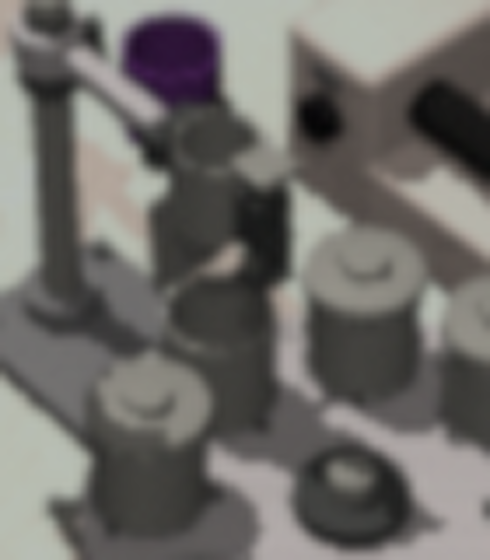

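```bash
python3 - <<'E'
from h import *
for k in('0','6','8','9','11'):
  for n in('side','top'):
    P=cloud(n,np.load(n+k+'.npz')['d']); m=(np.hypot(P[...,0]-.463,P[...,1]+.138)<.03)&(P[...,2]>.1)&(P[...,2]<.14)
    print(k,n,m.sum(),P[m].mean(0).round(4) if m.any() else '')
P=cloud('top',np.load('top11.npz')['d']); m=(np.hypot(P[...,0]-.605,P[...,1]-.082)<.02)&(P[...,2]<.1)
print(np.histogram(P[m][:,2],bins=np.arange(.045,.09,.005)))
im=np.load('top11.npz')['im'];cv2.imwrite('pics/top11f.png',cv2.cvtColor(im,cv2.COLOR_RGB2BGR))
c=im[180:212,245:275];cv2.imwrite('pics/top11z.png',cv2.cvtColor(cv2.resize(cv2.convertScaleAbs(c,alpha=1.8),None,fx=16,fy=16,interpolation=cv2.INTER_CUBIC),cv2.COLOR_RGB2BGR))
E
```

```text
0 side 11 [ 0.4685 -0.1366  0.1291]
0 top 84 [ 0.4636 -0.1366  0.1257]
6 side 92 [ 0.4577 -0.1431  0.1218]
6 top 82 [ 0.4634 -0.1365  0.1258]
8 side 90 [ 0.4577 -0.143   0.122 ]
8 top 84 [ 0.4636 -0.1366  0.1253]
9 side 95 [ 0.4576 -0.1431  0.1209]
9 top 83 [ 0.4635 -0.1367  0.1256]
11 side 94 [ 0.4574 -0.1435  0.1214]
11 top 83 [ 0.4637 -0.1367  0.1253]
(array([ 0, 20, 18, 14, 41,  4,  0,  0]), array([0.045, 0.05 , 0.055, 0.06 , 0.065, 0.07 , 0.075, 0.08 , 0.085]))
```

View pics/top11f.png

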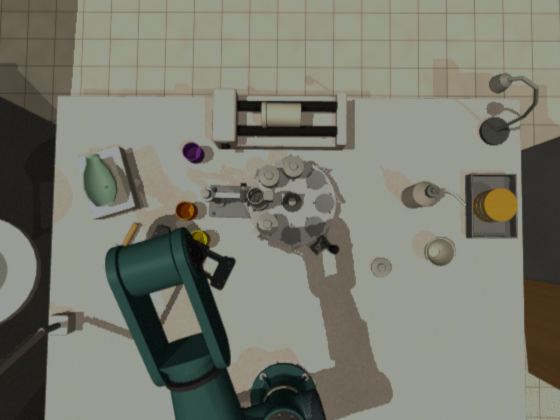

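View pics/top11z.png

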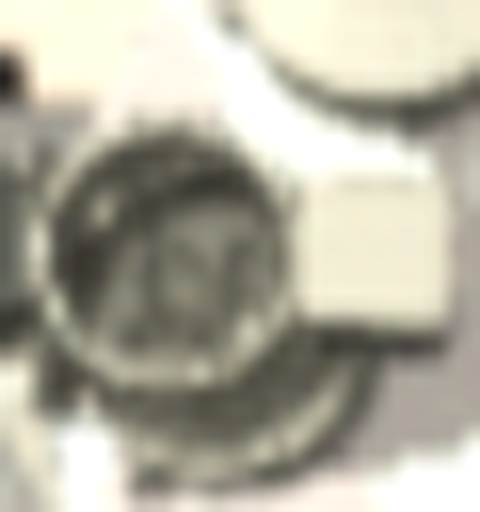

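```bash
python3 -c "
from cell import r
print(r.job_done()); print(r.get_obs()['time'])"
```

```text
the job is handed in; nothing more can be done
None
the job is handed in; nothing more can be done
```

The open jar is charged and the job is handed in, at about 26 s of robot time; no verdict was reported.

**What I did:** One full lever stroke brought the open jar, which stood one place before it, to the drop place. I felt the stop at about 12 N and let the lever come right back. I then swung the cup in until it met its stop (about 6 N). I felt for the tab and found it about 234 mm up, then pressed it about 8 mm at 3 to 4 N until the bottom opened.

**Last checks:**
- **Jar:** It stood within about 2 mm of the drop place when I measured it after the stroke, and nothing showed that it moved later.
- **Cup:** Before the release its axis was about 1 mm from the drop place. After it, the rough fit was about 3.5 mm off, still inside the 8 mm limit.
- **Lever:** The knob is within 1 mm of where it rested at the start.
- **Balls:** The cup is empty. Depth through it shows items up to about 70 mm above the bench, as one layer of balls on the jar floor would be. I saw no stray balls but could not count all five one by one.
- **Bench and robot:** I measured no bystanders; in the last top picture the bottle, mortar and lid look unmoved, but the robot arm hides much of the brush and spatula. The robot is clear of everything.

**What disagreed:** The real fingertips are about 32 mm higher than the stated tool frame puts them. Because of this the first pass went over the knob without touching it. The camera depth showed the offset, and I corrected the heights of all later moves; feeling the tab agreed to about 2 mm.

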